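Rinse the gouge and show its edge to the inspection camera

ROBOT

A 7-joint arm with a two-finger parallel gripper is mounted at the origin on the work surface. World frame = base frame: x ahead of the robot, y to its left, z up, the work surface at z = 0. Lengths are in mm, angles in rad, forces in N, time in s.
With the tool pointing down it reaches from about 425 to 875 mm from the base axis. Payload 8.4 kg.
Tool frame: the origin (TCP) lies at the very end of the fingers, on their centre line; the grasp point (between the pads) lies 19 mm behind it; z points along the fingers, y is the line along which they close (so a half turn about z gives the same grasp; the last joint's range is limited). The gripper opens to 87 mm and grips with 3 to 60 N. Pads are 19 mm wide; open, the fingers measure 117 mm over their backs; the gripper's body (75 mm by 190 mm) begins 51 mm behind the grasp point.
Start: joints at [1.214, 0.333, 0.04, 1.465, -0.013, 1.343, -0.059], TCP at [165.699, -628.496, 222.546] pointing down, gripper open.
Joint ranges: [-2.58, 2.58], [-0.38, 2.09], [-1.3, 1.39], [0.25, 2.4], [-1.5, 4.64], [0.08, 2.09], [-2.65, 2.65]. Speed limits (rad/s): [2.22, 2.22, 2.79, 2.79, 3.14, 3.14, 3.14].

INTERFACE

Orientations are given as [roll, pitch, yaw] about the fixed x, y, z axes, in that order (R = Rz(yaw) Ry(pitch) Rx(roll)).
In Python, from station import readout, imaging, env gives the robot as it stands.
- The arm moves only by the shell command python3 -m crank 'ROWS' [FORCE]. ROWS is JSON, a list that holds one entry, the list of rows, each a list of 7 numbers: the opening, from -1 (shut) to 1 (fully open), then the shift along the world's x, y, z in cm, then the turn, a rotation vector about the world's x, y, z in degrees. In form: [[[claw, x, y, z, rx, ry, rz], ...]]. A call has 1 to 8 rows; each row is the pose to reach, as a shift and turn from the pose commanded when the call began; what a row does not reach only later rows make up. A row lasts 1/10 s, in which the tool goes at most 50 mm and 8.59 degrees, less where a joint would pass 70% of its speed; a pose out of reach is approached as far as the arm can. A call with a gripper value outside its range is refused whole. The fingers move at their own pace and stop on an object; FORCE is the grip in N (left out, the last holds). Time passes only in rows, so rows that repeat a pose let the fingers close. It gives the time, the measured TCP pose, the force, the opening and the grip force at its end, in the units of the state.
- readout.read_state(): the state, without advancing time (a new reading comes with each control period).
- imaging.snapshot(name): name is "scene" or "top" or "wrist"; returns a dict with "image" (384x512x3 uint8, red, green, blue), "fx", "fy", "cx", "cy" (pixels), "R" (3x3) and "t" (3): a world point X has camera coordinates R X + t; the wrist camera has in their place "mount" (4x4, takes a point from camera to tool coordinates, whose origin is the TCP and whose axes are the flange's). Camera axes: x right, y down, z forward; pixel columns grow to the right and rows downward; lengths in mm; the calibration is good to about 2 mm. The wrist camera is an equidistant fisheye: a pixel r from the principal point sees the ray r / f radians off the axis. A picture is of the moment at which its call begins: read the wrist's pose just before it. There is no depth.
- env.hand_in(): hands the job in; it is judged then, once.
The state is a dict: "time": time; "qpos": joint angles; "joint_vel": joint speeds; "joint_efforts": joint torques, N m; "eef_pos": TCP position; "ee_rot": TCP orientation; "contact_force": force on the tool from outside, world axes, zero at the start; "moment": the same for the moment, N m; "opening": opening from 0.0 (shut) to 1.0 (fully open); "gripper_force": force on a finger pad.
Only numpy, scipy, OpenCV 4.12 (cv2) and the standard library are available. Lean on these libraries where they do the work, as an engineer would, in place of code of your own. Each camera call takes 0.05 s, during which the arm holds its last target. There are 200 camera calls.

TASK

Take the big gouge (the tallest tool, with the straight stout handle) out of the tool block, dip the end of its blade about 3 cm below the rim into the steel rinsing cup, and then hold it up in the air to the small inspection camera for an end-on look at the edge: cutting edge centred in front of the lens, 60 mm from the glass, the gouge in line with the lens axis with its handle pointing away from the camera. Finish while still holding it there motionless; do not touch the camera, and leave the cup standing in its place and the other two tools standing in the block.

Things in the scene. Friction and masses are not known exactly. Their poses are not given: they have to be found in the camera images.
- gouge: The big gouge, upright in any hole of the tool block, blade down. Origin on its axis at the shoulder resting on the block; z from blade to handle. Straight round wooden handle, 28 mm diameter, from shoulder to z=+100 mm, thin steel band near the top. Below: 19.6 mm brass ferrule 16 mm long, shank, curved steel blade 15 mm wide, edge at z=-70 mm. About 0.12 kg. Any turn of grasp about it serves.
- gouge_tip (a point): Middle of the gouge's cutting edge, on the tool's axis 70 mm below the shoulder (hidden in the block at the start).
- rack: Fixed wooden tool block 70 x 190 x 75 mm high, origin at the centre of its underside, z up. Three round 21 mm through holes, at y = -62, 0 and +62 mm along its long (y) axis; the space beside the row (along its x) is free for the fingers. Lift a tool straight up: the gouge by more than 70 mm to clear the block.
- veiner: A smaller tool in the block, to be left there: straight round handle 25 mm in diameter, only 70 mm long (top 145 mm above the table). Origin at its shoulder on top of the block, z up.
- palm_tool: A palm tool in the block, to be left there: short handle with a mushroom knob 38 mm across, 55 mm long (top 130 mm above the table). Origin at its shoulder on top of the block, z up.
- cup: Loose open stainless steel rinsing cup, standing upright, empty (the water is not modelled), 70 mm high, mouth 80 mm across the outside, wall about 3 mm, tapering a little to its foot; inner floor within 8 mm of the table; 0.3 kg. Origin at the centre of its underside, z up.
- cup_rim (a point): Centre of the cup's mouth, 70 mm above the table.
- scope: Stand of the inspection camera, fixed to the table: dark steel base plate 110 x 100 x 12 mm with two aluminium cheeks up to 72 mm, origin on the underside, z up. The lens leans towards its -x.
- scope_head: The inspection camera: a round barrel 48 mm in diameter, 70 mm long, fixed in its stand, looking obliquely up. Origin at the centre of the barrel's rear end; z is the lens axis, pointing out of the lens, 30 degrees from vertical, leaning to the stand's -x. The gouge's z must point the same way as this z.
- lens (a point): Centre of the lens glass at the front of the barrel, 70 mm along its axis from scope_head, about 95 mm above the table.
- focus (a point): The point on the lens axis 60 mm in front of the glass (about 147 mm above the table), where the cutting edge's middle must be held; it is empty air.
Mind the look-alikes: they are no part of the job. Leave any pink look-alike of the gouge alone. Leave any purple look-alike of the scope alone.

How it is judged (in metres and radians):
On the way:
1. the gouge, held by the fingers, has the end of its blade at least 10 mm below the rim inside the cup (z of gouge_tip in the frame of cup between 0 and 0.06 m and horizontal distance between gouge_tip and cup_rim below 0.037 m and contact force between gouge and the fingers above 0.5 N), for 0.15 s.
At the end, for the whole second after the job is handed in: The fingers hold the gouge still (under 20 mm/s), touching neither camera nor cup, its edge within 15 mm of the focus point and its axis within 0.2 rad of the lens axis, handle away; the cup upright within 40 mm of its start, the other tools within 15 mm of theirs (contact force between gouge and the fingers above 0.5 N and distance between gouge_tip and focus below 0.015 m and angle between the z axis of gouge and the z axis of scope_head, either way round below 0.2 rad and angle between gouge's own z axis and vertical below 0.9 rad and height (world z) of gouge_tip above 0.1 m and linear speed of gouge below 0.02 m/s and angular speed of gouge below 0.15 rad/s and contact force between gouge and scope below 0.1 N and angle between cup's own z axis and vertical below 0.1 rad and distance of cup from where it was at the start of the episode below 0.04 m and contact force between gouge and cup below 0.1 N and distance of each of veiner, palm_tool from where it was at the start of the episode below 0.015 m); the arm keeps its last pose, push and grip.
It fails at once if the camera is touched by the gouge or the robot (contact force between any of gouge, the arm, the fingers and scope above 1 N).
It fails at once if the rinsing cup is tipped (angle between cup's own z axis and vertical above 0.35 rad).
It fails at once if another tool is pulled out of the block or knocked (distance of any of veiner, palm_tool from where it was at the start of the episode above 0.03 m).
It also fails if it takes over 48 s, if anything falls off the work surface, if the arm or the gripper's body presses on something with over 40 N, if the wrist force passes 120 N, or if a joint passes its speed limit or range.

## Working session

There is one attempt and no reset: what is moved stays moved. The work goes in short steps, Python scripts to look and compute and a shell command to move; the robot and the scene stay as the last step left them, time stands still between calls to the robot, and variables do not carry over. Pictures are saved under pics/ and viewed, at most 10 in all, crops included, and the job is handed in when it is done.

```bash
mkdir -p pics; ls; python3 - <<'E'
from station import readout, imaging
import cv2, pickle
print(readout.read_state())
d={}
for n in ("scene","top","wrist"):
    s=imaging.snapshot(n); d[n]=s; cv2.imwrite(f"pics/{n}0.png",s["image"][:,:,::-1])
    print(n,{k:v for k,v in s.items() if k!="image"})
pickle.dump(d,open("s0.pkl","wb"))
E
```

```text
pics
{'time': 0.0, 'qpos': array([ 1.21380085,  0.33390738,  0.03985408,  1.46627071, -0.01338866,
        1.34325983, -0.05848652]), 'joint_vel': array([ 1.28435523e-04, -3.69908680e-04, -1.45848741e-04,  2.10660420e-04,
        9.20224221e-05, -1.30286431e-03, -2.58251912e-04]), 'joint_efforts': array([ 3.98572511e-04, -6.56356072e+01,  1.33522891e+00, -4.03811681e+01,
       -5.97855309e-02,  4.45906213e-02,  1.44424516e-04]), 'eef_pos': array([ 165.58104622, -628.08509604,  221.66153719]), 'ee_rot': array([-3.14001703e+00,  1.12103159e-04,  2.57813029e-01]), 'contact_force': array([ 0.36506662, -0.47782349, -0.07955573]), 'moment': array([0.05411068, 0.00214131, 0.00233688]), 'gripper_force': 0.0, 'opening': 0.9959555172314433}
scene {'fx': 449.0883497527575, 'fy': 449.0883497527575, 'cx': 254.70181108456154, 'cy': 187.14481628143645, 'R': array([[ 0.46698912,  0.88423716,  0.00676819],
       [ 0.54943876, -0.28415902, -0.7857294 ],
       [-0.69284789,  0.37064579, -0.61853334]]), 't': array([-233.58475704, -209.50590003, 1492.59657951])}
top {'fx': 418.27622916661335, 'fy': 418.27622916661335, 'cx': 253.1691985349606, 'cy': 193.6175234668135, 'R': array([[ 0.00978579, -0.99994883, -0.00256428],
       [-0.99855117, -0.00963635, -0.05294046],
       [ 0.05291304,  0.00307863, -0.99859438]]), 't': array([-5.14376898e-01,  5.41290811e+02,  1.00715757e+03])}
wrist {'fx': 297.3186396354542, 'fy': 297.3186396354542, 'cx': 252.3787953813024, 'cy': 192.33215777052786, 'mount': array([[ 1.07524813e-03, -9.54086758e-01, -2.99528465e-01,
         8.20440358e+01],
       [ 9.99999304e-01,  8.80580048e-04,  7.84892423e-04,
         8.06453394e-02],
       [-4.85096678e-04, -2.99529100e-01,  9.54087041e-01,
        -1.62429152e+02],
       [ 0.00000000e+00,  0.00000000e+00,  0.00000000e+00,
         1.00000000e+00]])}
```

View pics/scene0.png

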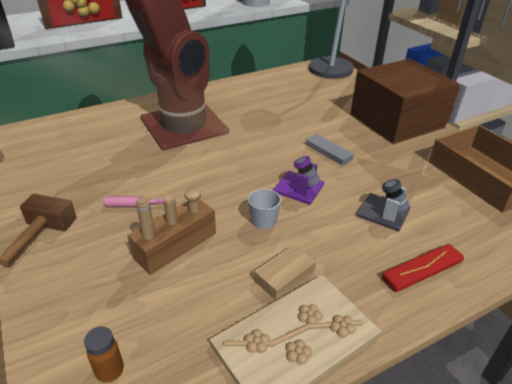

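View pics/top0.png

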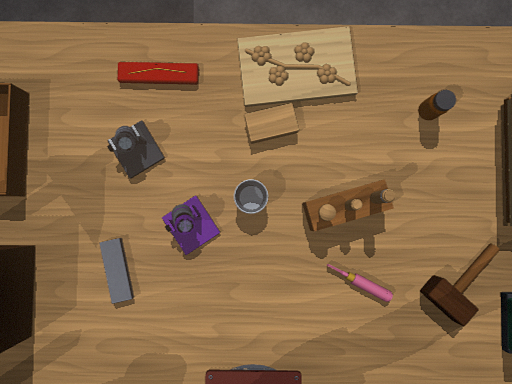

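The scene view shows the block with three tools: at (146,218) the tallest with a straight handle, at (171,210) a shorter one, and at (193,198) a knobbed one. A pink gouge lies at (130,201). The cup is at (264,208), the purple stand at (302,180) and the dark stand at (386,203). In the top view the same things are at: tall tool (387,194), cup (251,196), dark stand (130,148). The tall straight tool and the dark stand fit the description, so I'll check both in enlarged crops.

```bash
python3 - <<'E'
import pickle,cv2,numpy as np
d=pickle.load(open("s0.pkl","rb"))
c=lambda n,x,y:cv2.resize(d[n]["image"][y:y+75,x:x+100,::-1],(400,300),interpolation=cv2.INTER_CUBIC)
im=np.vstack([np.hstack([c("scene",120,190),c("top",300,165)]),np.hstack([c("scene",340,165),c("top",90,110)])])
cv2.imwrite("pics/m1.png",im)
E
```

```text
(no output)
```

View pics/m1.png

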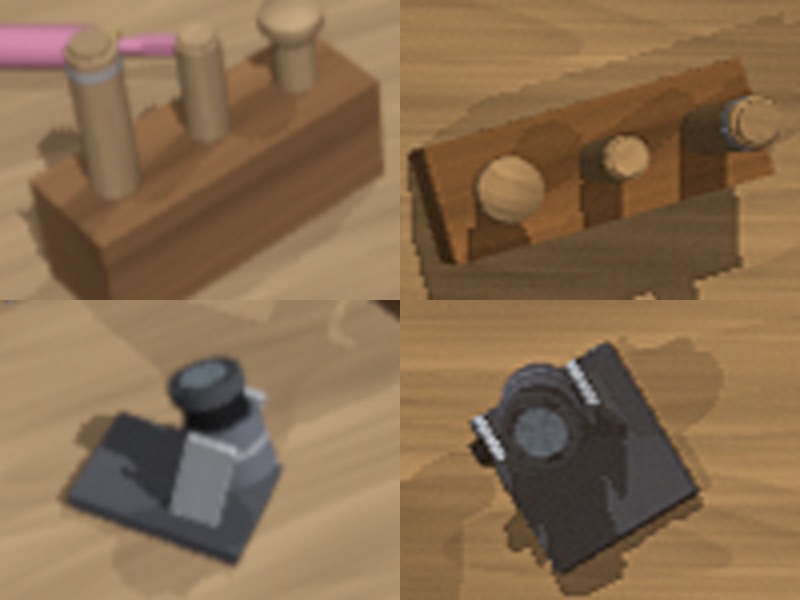

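The crop shows the tall straight handle with its steel band (top-view handle end near (389,195)), so that is the gouge. It also shows the dark stand, with the glass at top (125,143) and scene (392,184), leaning towards the plate's free end. Now I'll triangulate.

```bash
cat > h.py <<'E'
import numpy as np,cv2
def ray(s,p):
    d=np.array([(p[0]-s["cx"])/s["fx"],(p[1]-s["cy"])/s["fy"],1.])
    return -s["R"].T@s["t"], s["R"].T@(d/np.linalg.norm(d))
def wray(s,p,pos,rpy):
    from scipy.spatial.transform import Rotation as Ro
    v=np.array([p[0]-s["cx"],p[1]-s["cy"]]); r=np.hypot(*v); th=r/s["fx"]
    d=np.r_[np.sin(th)*v/max(r,1e-9),np.cos(th)]
    R=Ro.from_euler("xyz",rpy).as_matrix(); M=s["mount"]
    return pos+R@M[:3,3], R@M[:3,:3]@d
def plane(r,z): return r[0]+r[1]*(z-r[0][2])/r[1][2]
def tri(*rs):
    A=sum(np.eye(3)-np.outer(d,d) for o,d in rs); b=sum((np.eye(3)-np.outer(d,d))@o for o,d in rs)
    X=np.linalg.solve(A,b); return X,[np.linalg.norm(np.cross(X-o,d)) for o,d in rs]
E
python3 - <<'E'
import pickle; from h import *
np.set_printoptions(precision=1,suppress=True)
d=pickle.load(open("s0.pkl","rb")); S,T=d["scene"],d["top"]
c=lambda x0,y0,u,v:((u+.5)/4-.5+x0,(v+.5)/4-.5+y0)
st=lambda u,v:ray(S,c(120,190,u,v)); tt=lambda u,v:ray(T,c(300,165,u-400,v))
ss=lambda u,v:ray(S,c(340,165,u,v-300)); ts=lambda u,v:ray(T,c(90,110,u-400,v-300))
print("gouge top",tri(st(92,45),tt(755,122)))
print("veiner top",tri(st(197,37),tt(627,157)))
print("knob",tri(st(290,15),tt(510,188)))
print("glass",tri(ss(207,376),ts(540,433)))
print("plate top",*[plane(ts(*p),12)for p in [(605,342),(700,491),(560,573)]])
print("plate scene",*[plane(ss(*p),12)for p in [(122,412),(64,497),(236,562),(282,465)]])
print("rack",*[plane(tt(*p),75)for p in [(412,150),(740,58),(455,262),(772,172)]])
for n,s,(x,y,w,h) in (("s",S,(240,180,50,55)),("t",T,(225,170,52,55))):
    hsv=cv2.cvtColor(s["image"],cv2.COLOR_RGB2HSV)[y:y+h,x:x+w]
    m=(hsv[...,1]<70).astype(np.uint8)
    m=cv2.morphologyEx(m,cv2.MORPH_OPEN,np.ones((3,3)))
    C=max(cv2.findContours(m,0,1)[0],key=cv2.contourArea); P=C[:,0]+[x,y]
    print(n,cv2.boundingRect(P),cv2.contourArea(C),cv2.fitEllipse(P))
    cv2.imwrite(f"pics/cup{n}.png",cv2.resize(s["image"][y:y+h,x:x+w,::-1],None,fx=7,fy=7,interpolation=2))
a,b=[cv2.resize(cv2.imread(f"pics/cup{n}.png"),(390,400)) for n in "st"]
cv2.imwrite("pics/cup.png",np.hstack([a,b]))
E
```

```text
gouge top (array([ 532.4, -276.1,  169.7]), [np.float64(0.7379513586054245), np.float64(0.737951358605529)])
veiner top (array([ 514.5, -217.3,  139.4]), [np.float64(0.7558823446147767), np.float64(0.7558823446147834)])
knob (array([ 497.4, -158.3,  120.4]), [np.float64(0.9908411889517278), np.float64(0.9908411889517467)])
glass (array([649.9, 297.9,  91. ]), [np.float64(0.20746194933020884), np.float64(0.20746194933014558)])
plate top [720.7 284.2  12. ] [628.6 223.5  12. ] [577.2 308.4  12. ]
plate scene [582.1 303.8  12. ] [632.5 216.5  12. ] [727.6 271.9  12. ] [672.3 360.3  12. ]
rack [ 519.6 -109.1   75. ] [ 574.3 -297.4   75. ] [ 455.8 -133.9   75. ] [ 509.  -315.2   75. ]
s (248, 188, 34, 41) 1058.5 ((264.0387268066406, 207.0957794189453), (32.72900390625, 42.3342399597168), 2.7320995330810547)
t (234, 179, 34, 35) 897.0 ((250.53643798828125, 196.1094512939453), (33.632625579833984, 34.0345344543457), 2.094571590423584)
```

View pics/cup.png

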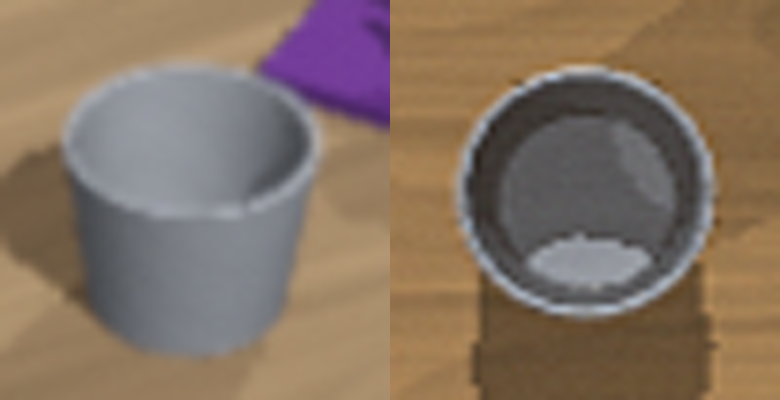

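The crops show the cup rim centred at scene (263.9,198.8) and top (250.8,195.8), clear of the purple stand. I'll move towards the gouge, turning so the fingers close across the row.

```bash
python3 - <<'E'
import pickle; from h import *
d=pickle.load(open("s0.pkl","rb"))
print("rim",tri(ray(d["scene"],(263.9,198.8)),ray(d["top"],(250.8,195.8))))
E
python3 -m crank '[[[1,3,3,1,0,0,8],[1,6,6,2,0,0,16],[1,9,9,3,0,0,24],[1,12,12,3,0,0,32],[1,15,15,3,0,0,40],[1,18,18,3,0,0,48],[1,21,21,3,0,0,56],[1,24,24,3,0,0,64]]]'
python3 -m crank '[[[1,2,2,0,0,0,8],[1,4,4,0,0,0,16],[1,6,6,0,0,0,24],[1,7,7,0,0,0,28],[1,7,7,0,0,0,28],[1,7,7,0,0,0,28],[1,7,7,0,0,0,28]]]'
cat > w.py <<'E'
import pickle,sys,cv2
from station import readout, imaging
n=sys.argv[1]; st=readout.read_state(); s=imaging.snapshot("wrist"); pickle.dump((st,s),open(n+".pkl","wb"))
cv2.imwrite(f"pics/{n}.png",s["image"][:,:,::-1]); print(st["time"],st["eef_pos"],st["ee_rot"],st["qpos"])
E
python3 w.py w1
```

```text
rim (array([532.76188199,   8.88631376,  66.86369772]), [np.float64(1.287986939266211), np.float64(1.287986939266225)])
time: 0.95
eef_pos: [406.6, -387.0, 252.5]
ee_rot: [-3.141, 0.0, 1.38]
contact_force: [1.1, -1.2, 0.7]
opening: 1.0
gripper_force: 0.0
time: 1.65
eef_pos: [474.7, -319.8, 252.4]
ee_rot: [-3.141, 0.0, 1.86]
contact_force: [-0.3, -0.8, -0.1]
opening: 1.001
gripper_force: 0.0
1.65 [ 474.65939549 -319.78226172  252.40119671] [-3.14086896e+00  1.36300665e-04  1.85973693e+00] [ 0.85428967  0.18747261 -0.38950669  1.59744117  0.07287637  1.37137796
  0.74540213]
```

View pics/w1.png

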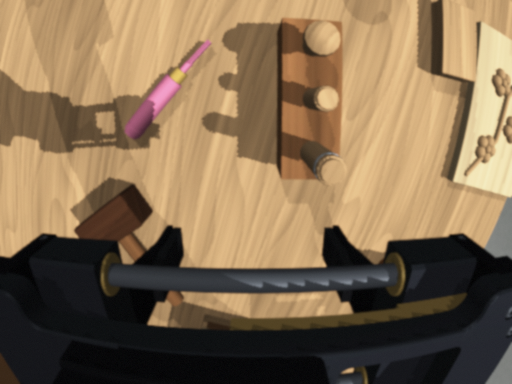

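The wrist view shows the block's row lined up with the image's vertical, with the gouge's end at about (333,168), the veiner at (327,97) and the knob at (323,37). I'll triangulate with this ray and take a second wrist view nearer.

```bash
python3 - <<'E'
import pickle; from h import *
st,s=pickle.load(open("w1.pkl","rb"))
r=wray(s,(333,167),st["eef_pos"],st["ee_rot"])
print(plane(r,175),plane(r,170))
d=pickle.load(open("s0.pkl","rb"))
c=lambda x0,y0,u,v:((u+.5)/4-.5+x0,(v+.5)/4-.5+y0)
print(tri(r,ray(d["scene"],c(120,190,92,45)),ray(d["top"],c(300,165,355,122))))
E
python3 -m crank '[[[1,3,-1,0,0,0,0],[1,4.5,-1,0,0,0,0],[1,4.5,-1,0,0,0,0],[1,4.5,-1,0,0,0,0],[1,4.5,-1,0,0,0,0]]]'
python3 w.py w2; python3 - <<'E'
import cv2;cv2.imwrite("pics/w2c.png",cv2.resize(cv2.imread("pics/w2.png")[0:240,150:400],None,fx=2.4,fy=2.4))
E
```

```text
[ 530.8747309  -272.00733851  175.        ] [ 532.55200275 -272.66193124  170.        ]
(array([ 532.45569097, -274.92498789,  169.77423716]), [np.float64(2.2292069540337045), np.float64(1.8705585053547573), np.float64(0.42642578796583197)])
time: 2.2
eef_pos: [519.7, -329.0, 252.7]
ee_rot: [-3.141, 0.0, 1.862]
contact_force: [1.0, 0.6, 0.5]
opening: 0.999
gripper_force: 0.0
2.2 [ 519.66774739 -329.03788521  252.66651273] [-3.14102498e+00  2.66262052e-04  1.86212302e+00] [ 0.81138198  0.27735737 -0.39565851  1.49244545  0.1080033   1.39352057
  0.70157354]
```

View pics/w2c.png

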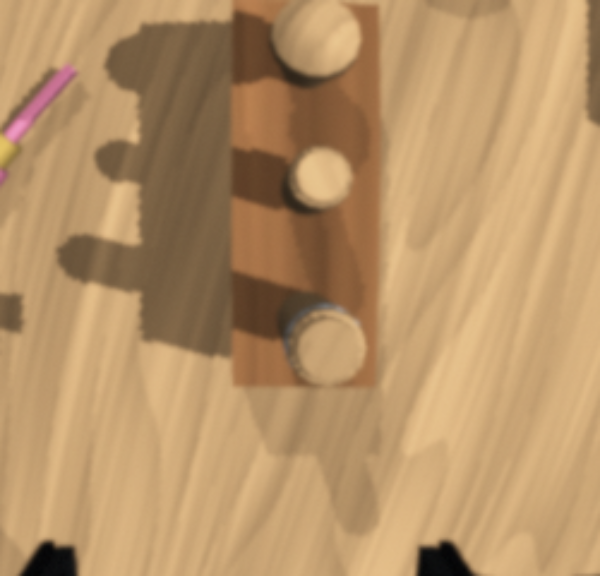

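The nearer view shows the gouge end at crop (330,347), pixel (287,144), and the veiner at (283,74). The free space beside the row is clear.

```bash
python3 - <<'E'
import pickle; from h import *
np.set_printoptions(precision=1,suppress=True)
d=pickle.load(open("s0.pkl","rb"))
c=lambda x0,y0,u,v:((u+.5)/4-.5+x0,(v+.5)/4-.5+y0)
R=[]
for n,p,q in (("w1",(333,167),(325.5,97.5)),("w2",(287.2,144.3),(283.1,73.9))):
    st,s=pickle.load(open(n+".pkl","rb")); R.append([wray(s,x,st["eef_pos"],st["ee_rot"]) for x in (p,q)])
    print(n,plane(R[-1][0],175),plane(R[-1][1],145))
print(tri(R[0][0],R[1][0]))
print(tri(R[0][0],R[1][0],ray(d["scene"],c(120,190,92,45)),ray(d["top"],c(300,165,355,122))))
E
```

```text
w1 [ 530.9 -272.   175. ] [ 512.5 -216.4  145. ]
w2 [ 532.3 -274.8  175. ] [ 514.  -217.6  145. ]
(array([ 534.1, -274.6,  165. ]), [np.float64(1.2921436409554419), np.float64(1.2921436409554954)])
(array([ 532.7, -275. ,  169.9]), [np.float64(2.342617295742651), np.float64(0.5715306595195873), np.float64(1.7996270938366912), np.float64(0.2642950762573598)])
```

```bash
python3 -m crank '[[[1,0.6,2.7,0,0,0,0],[1,1.2,5.4,0,0,0,0],[1,1.2,5.4,0,0,0,0],[1,1.2,5.4,-3,0,0,0],[1,1.2,5.4,-6,0,0,0],[1,1.2,5.4,-9,0,0,0],[1,1.2,5.4,-12,0,0,0],[1,1.2,5.4,-13,0,0,0]]]'
python3 -m crank '[[[1,0,0,0,0,0,0],[1,0,0,0,0,0,0]]]'; python3 w.py w3
```

```text
time: 3.05
eef_pos: [530.4, -274.6, 119.7]
ee_rot: [-3.138, -0.002, 1.863]
contact_force: [-0.8, -0.2, -0.3]
opening: 0.998
gripper_force: 0.0
time: 3.25
eef_pos: [533.2, -275.0, 124.0]
ee_rot: [3.14, 0.001, 1.863]
contact_force: [0.3, -0.4, -0.8]
opening: 1.002
gripper_force: 0.0
3.25 [ 533.21934122 -275.01697347  124.04901708] [3.14048591e+00 1.20076864e-03 1.86309519e+00] [ 0.74780972  0.33450555 -0.41954684  1.69498024  0.1479245   1.14179709
  0.57968328]
```

View pics/w3.png

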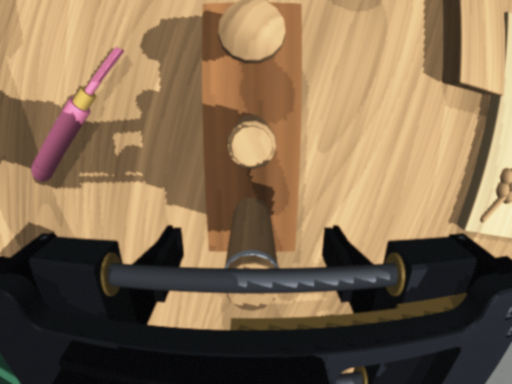

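The gouge's handle (252,250) lies midway between the fingers (182 and 325). Closing now.

```bash
python3 -m crank '[[[-1,0,0,0,0,0,0],[-1,0,0,0,0,0,0],[-1,0,0,0,0,0,0],[-1,0,0,0,0,0,0],[-1,0,0,0,0,0,0],[-1,0,0,0,0,0,0],[-1,0,0,0,0,0,0],[-1,0,0,0,0,0,0]]]' 40
```

```text
time: 4.1
eef_pos: [532.7, -274.5, 122.5]
ee_rot: [-3.141, -0.0, 1.863]
contact_force: [0.0, 0.4, 0.1]
opening: 0.356
gripper_force: 0.0
```

```bash
python3 -m crank '[[[-1,0,0,0,0,0,0],[-1,0,0,0,0,0,0],[-1,0,0,0,0,0,0],[-1,0,0,0,0,0,0]]]' 40
python3 -m crank '[[[-1,0,0,1,0,0,0],[-1,0,0,2,0,0,0],[-1,0,0,4,0,0,0],[-1,0,0,6,0,0,0],[-1,0,0,8,0,0,0],[-1,0,0,10,0,0,0],[-1,0,0,11,0,0,0],[-1,0,0,11,0,0,0]]]'
python3 w.py w4
```

```text
time: 4.5
eef_pos: [532.7, -274.5, 122.5]
ee_rot: [-3.141, -0.0, 1.863]
contact_force: [-1.1, -0.3, -0.7]
opening: 0.315
gripper_force: 40.0
time: 5.3
eef_pos: [533.5, -274.7, 234.6]
ee_rot: [3.139, 0.002, 1.864]
contact_force: [0.3, 0.4, -1.5]
opening: 0.314
gripper_force: 40.0
5.3 [ 533.49306413 -274.71028121  234.56176961] [3.13948895e+00 2.19278245e-03 1.86350703e+00] [ 0.75661927  0.25538361 -0.42765848  1.55874174  0.10817025  1.3478606
  0.61029325]
```

```bash
python3 -m crank '[[[-1,0,0,4,0,0,0],[-1,0,0,7,0,0,0],[-1,0,2,7,0,0,0],[-1,0,5,7,0,0,0],[-1,0,9,7,0,0,0],[-1,0,13,7,0,0,0],[-1,0,17,7,0,0,0],[-1,0,21,7,0,0,0]]]'
python3 -m crank '[[[-1,0,4,0,0,0,0],[-1,0,6.5,0,0,0,0],[-1,0,7.3,-3,0,0,0],[-1,0,7.3,-6,0,0,0],[-1,0,7.3,-8,0,0,0],[-1,0,7.3,-8,0,0,0],[-1,0,7.3,-8,0,0,0]]]'
python3 - <<'E'
from station import readout, imaging
import cv2,pickle
import numpy as np
print(readout.read_state()["eef_pos"],readout.read_state()["ee_rot"])
d={n:imaging.snapshot(n) for n in("scene","top")}; pickle.dump(d,open("s1.pkl","wb"))
a=cv2.resize(d["scene"]["image"][120:240,215:315,::-1],(400,480),interpolation=2)
b=cv2.resize(d["top"]["image"][130:250,200:300,::-1],(400,480),interpolation=2)
cv2.imwrite("pics/s1.png",np.hstack([a,b]))
E
```

```text
time: 6.15
eef_pos: [531.7, -62.4, 300.9]
ee_rot: [-3.14, -0.001, 1.864]
contact_force: [0.2, 0.4, -1.2]
opening: 0.314
gripper_force: 40.0
time: 6.85
eef_pos: [532.2, 8.8, 222.1]
ee_rot: [-3.14, -0.001, 1.864]
contact_force: [-0.2, -0.0, -0.8]
opening: 0.313
gripper_force: 40.0
[532.17800721   8.80230203 222.1249962 ] [-3.14027737e+00 -7.36303675e-04  1.86375266e+00]
```

View pics/s1.png

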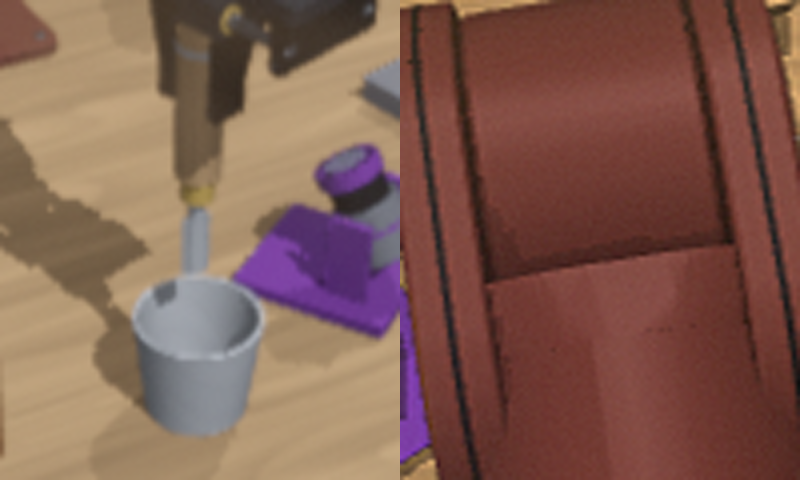

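The picture shows the blade end at crop (196,274), straight above the mouth's centre (198,318) and hanging upright. Dip now, then lift.

```bash
python3 - <<'E'
import pickle; from h import *
s=pickle.load(open("s1.pkl","rb"))["scene"]
for X in ((532,9,104.6),(532.8,8.9,67)):
    p=s["R"]@np.array(X)+s["t"]; print(s["fx"]*p[0]/p[2]+s["cx"],s["fy"]*p[1]/p[2]+s["cy"])
E
python3 -m crank '[[[-1,0,0,-2,0,0,0],[-1,0,0,-4,0,0,0],[-1,0,0,-6,0,0,0],[-1,0,0,-6.5,0,0,0],[-1,0,0,-6.5,0,0,0],[-1,0,0,-6.5,0,0,0],[-1,0,0,-6.5,0,0,0],[-1,0,0,-6.5,0,0,0]]]'
python3 - <<'E'
from station import imaging
import cv2
cv2.imwrite("pics/s2.png",cv2.resize(imaging.snapshot("scene")["image"][140:240,215:315,::-1],(400,400),interpolation=2))
E
```

```text
264.641551322192 186.32105101436434
264.44666625294866 198.75667722110745
time: 7.75
eef_pos: [533.2, 8.5, 158.5]
ee_rot: [3.14, 0.001, 1.863]
contact_force: [-0.6, -0.1, -0.4]
opening: 0.316
gripper_force: 40.0
```

View pics/s2.png

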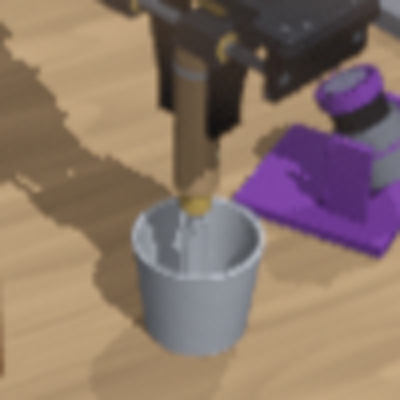

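The blade end stands inside the mouth (crop (190,260)) and the cup is upright and in place. I'll lift, then go to a waiting pose 60 mm short along the lens axis, tilted 30°.

```bash
python3 -m crank '[[[-1,0,0,3,0,0,0],[-1,0,0,7,0,0,0],[-1,0,0,11,0,0,0],[-1,0,0,15,0,0,0],[-1,0,1,17,0,0,0],[-1,0,4,17,3,-5,0],[-1,0,8,17,6,-10,0],[-1,0.5,12,17,9,-15,0]]]'
python3 -m crank '[[[-1,0,3.5,0,3,-4,0],[-1,0.5,7,-1,5,-8,0],[-1,1.1,10,-2,6.9,-10.4,0],[-1,1.1,10.6,-2.9,6.9,-10.4,0],[-1,1.1,10.6,-2.9,6.9,-10.4,0],[-1,1.1,10.6,-2.9,6.9,-10.4,0],[-1,1.1,10.6,-2.9,6.9,-10.4,0]]]'
python3 w.py w5; python3 - <<'E'
import pickle; from h import *
from scipy.spatial.transform import Rotation as Ro
st,s=pickle.load(open("w5.pkl","rb")); M=s["mount"]; R=Ro.from_euler("xyz",st["ee_rot"]).as_matrix()
print("axis",-R[:,2])
X=np.array([649.9,297.9,93]); p=M[:3,:3].T@(R.T@(X-st["eef_pos"])-M[:3,3]); th=np.arccos(p[2]/np.linalg.norm(p)); v=p[:2]/np.hypot(*p[:2])*th*s["fx"]
print("glass expected px",v+[s["cx"],s["cy"]])
from station import imaging
S=imaging.snapshot("scene"); pickle.dump(S,open("s3.pkl","wb"))
a=S["image"][110:240,300:460,::-1]; b=s["image"][:,:,::-1]
cv2.imwrite("pics/m3.png",np.hstack([cv2.resize(a,(400,325),interpolation=2),cv2.resize(b,(400,325),interpolation=2)]))
E
```

```text
time: 8.6
eef_pos: [537.9, 129.9, 328.5]
ee_rot: [2.84, -0.074, 1.874]
contact_force: [1.0, 0.5, -1.6]
opening: 0.311
gripper_force: 40.0
time: 9.3
eef_pos: [549.5, 233.3, 299.3]
ee_rot: [2.634, -0.132, 1.895]
contact_force: [0.0, -0.6, -0.6]
opening: 0.311
gripper_force: 40.0
9.3 [549.51378826 233.32710361 299.30988174] [ 2.6338544  -0.13238704  1.89476292] [ 0.42418952 -0.17437057 -0.75108936  1.91662659 -0.29523088  0.85395434
  0.07728803]
axis [-0.42419119 -0.26412028  0.86619993]
glass expected px [252.51027525 161.08604753]
```

View pics/m3.png

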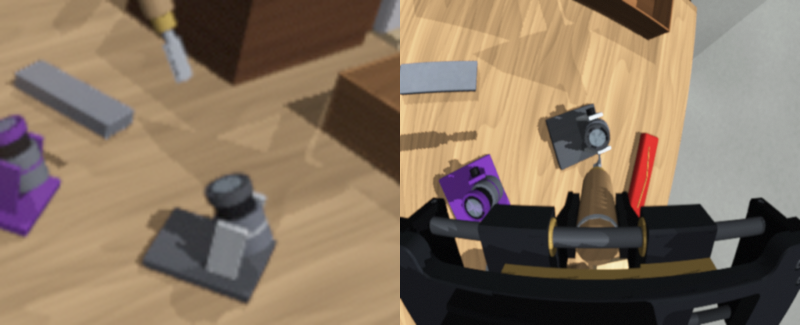

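The wrist view shows the glass at about pixel (252,163), where the measured lens is expected at (252.5,161). The scene view shows the gouge tilted in line with the barrel, its edge at crop (182,77) above and left of the glass (231,184). I'll close in along the axis.

```bash
python3 -m crank '[[[-1,0.6,0.4,-1.3,0,0,0],[-1,1.2,0.8,-2.6,0,0,0],[-1,1.9,1.3,-3.9,0,0,0],[-1,2.5,1.7,-5.2,0,0,0],[-1,2.5,1.7,-5.2,0,0,0],[-1,2.5,1.7,-5.2,0,0,0],[-1,2.5,1.7,-5.2,0,0,0],[-1,2.5,1.7,-5.2,0,0,0]]]'
python3 -m crank '[[[-1,0,0,0,0,0,0],[-1,0,0,0,0,0,0],[-1,0,0,0,0,0,0],[-1,0,0,0,0,0,0]]]'
python3 - <<'E'
import pickle; from h import *
from station import imaging,readout
from scipy.spatial.transform import Rotation as Ro
st=readout.read_state(); n=-Ro.from_euler("xyz",st["ee_rot"]).as_matrix()[:,2]
tip=st["eef_pos"]-117.5*n; print("tip",tip,"axis",n,"vel",abs(st["joint_vel"]).max())
S=imaging.snapshot("scene"); old=pickle.load(open("s3.pkl","rb"))
pr=lambda X:(lambda p:(S["fx"]*p[0]/p[2]+S["cx"],S["fy"]*p[1]/p[2]+S["cy"]))(S["R"]@X+S["t"])
print("pred tip px",pr(tip),"prev pred",pr(np.array([599.3,264.4,197.5])),"seen prev",(372.5,140.5))
# changed pixels since the previous picture: lowest changed pixel near = edge
df=cv2.absdiff(S["image"],old["image"]).max(2)[130:190,360:410]>40
ys,xs=np.nonzero(df); k=ys>=ys.max()-2; print("seen tip",xs[k].mean()+360,ys.max()+130)
E
```

```text
time: 10.2
eef_pos: [574.0, 251.3, 247.5]
ee_rot: [2.633, -0.132, 1.896]
contact_force: [0.7, -0.7, -1.2]
opening: 0.315
gripper_force: 40.0
time: 10.6
eef_pos: [573.7, 251.5, 246.6]
ee_rot: [2.634, -0.132, 1.896]
contact_force: [0.4, -0.1, -1.3]
opening: 0.314
gripper_force: 40.0
tip [623.45289592 282.600243   144.80507098] axis [-0.42361704 -0.26464368  0.86632115] vel 0.0020776515616565032
pred tip px (np.float64(383.45131308680334), np.float64(161.6652550345115)) prev pred (np.float64(374.6951481570758), np.float64(140.01046560488436)) seen prev (372.5, 140.5)
seen tip 382.2142857142857 163
```

The edge is seen at (382,163) and predicted at (383.5,161.7). It is within a few millimetres of the focus and still, so I'm handing in.

```bash
python3 -c "
from station import env
print(env.hand_in())"
```

```text
the job is handed in; nothing more can be done
None
```

I dipped the gouge in the rinsing cup and handed in with it held still at the camera, in line with the lens axis. By my measurements its edge is within a few millimetres of the focus point; the hand-in returned no verdict.

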